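# Roll a pipe into the cutting cradle, butt it to the stop and swing the keeper over

### The arm

A 7-joint arm with a two-finger parallel gripper is mounted at the origin on a cart in front of the work surface, level with it; the furniture and walls round the work are solid. World frame = base frame: x ahead of the robot, y to its left, z up, the work surface at z = 0. Lengths are in m, angles in rad, forces in N, time in s.
With the tool pointing down it reaches from about 0.4 to 0.85 m from the base axis. Payload 10.4 kg.
Tool frame: the origin (TCP) lies on the centre line of the jaws, within the pads' length; the fingertips stand r.finger_overhang ahead of it and the grasp point (between the pads) lies 5 mm behind it (r.finger_overhang is the distance from the TCP to the fingertips, in m); z points along the fingers, y is the line along which they close (so a half turn about z gives the same grasp; the last joint's range is limited). The gripper opens to 87 mm and grips with 3 to 60 N. Pads are 19 mm wide; open, the fingers measure 117 mm over their backs; the gripper's body (75 mm by 190 mm) begins 51 mm behind the grasp point.
Start: joints at [1.17, 0.332, -0.065, 1.46, 0.022, 1.35, -0.088], TCP at [0.231, -0.581, 0.237] pointing down, gripper open.
Joint ranges: [-2.6, 2.6], [-0.5, 2.12], [-1.47, 1.34], [0.16, 2.42], [-1.27, 4.41], [0.06, 2.06], [-2.6, 2.6]. Speed limits (rad/s): [2.22, 2.22, 2.79, 2.79, 3.14, 3.14, 3.14].

### API

Orientations are given as a unit quaternion [x, y, z, w].
In Python, from bench import read_state, viewer, r gives the robot as it stands.
- The arm moves only by the tool carry_out, never from a script. Its argument "moves" is a list of rows, each a list of 6 numbers: the shift along the tool's x, y, z in units of 40 mm (1.0 is 40 mm), then the turn, a rotation vector about the tool's x, y, z in units of 8 degrees (1.0 is 8 degrees). A call has 1 to 20 rows; each row shifts and turns the commanded pose from where the row before left it, along the tool's axes as they then stand; what a row does not reach is not made up. A row lasts 1/8 s, in which the tool goes at most 62.5 mm and 10.7 degrees, less where a joint would pass 70% of its speed; a pose out of reach is approached as far as the arm can. A call is refused whole if a number of a shift passes 1 or a number of a turn 1, either way. A call with a gripper value outside its range is refused whole. "fingers" is the finger opening in mm, from 0 to 87, set as the call begins (left out, the last holds). The fingers move at their own pace and stop on an object; "force" is the grip in N (left out, the last holds). Time passes only in rows, so rows that do not move let the fingers close. It gives the time, the measured TCP pose, the force, the opening and the grip force at its end, in the units of the state.
- read_state(): the state, without advancing time (a new reading comes with each control period).
- viewer.camera(name): name is "side" or "top"; returns a dict with "pixels" (400x640x3 uint8, red, green, blue), "range_z" (400x640 float32, m along the optical axis (not along the pixel's ray), 0 where there is no reading), "fx", "fy", "cx", "cy" (pixels), "xyz" and "orientation" of the camera in the world. Camera axes: x right, y down, z forward; pixel columns grow to the right and rows downward; lengths in m; the calibration is good to about 2 mm. A picture is of the moment at which its call begins.
- r.close_job(): hands the job in; it is judged then, once.
The state is a dict: "time": time; "joint_positions": joint angles; "joint_vel": joint speeds; "joint_torque": joint torques, N m; "ee_pos": TCP position; "eef_rot": TCP orientation; "ft_force": force on the tool from outside, world axes, zero at the start; "torque": the same for the moment, N m; "width": finger opening in m; "grip_force": force on a finger pad.
Only numpy, scipy, OpenCV 4.12 (cv2) and the standard library are available. Lean on these libraries where they do the work, as an engineer would, in place of code of your own. Each camera call takes 0.05 s, during which the arm holds its last target. There are 200 camera calls.

### The job

Set the bronze pipe up for sawing, using only your fingertips: roll it along the counter and up the ramp so that it drops into the V of the cutting cradle, then push it endwise along the V until its right-hand end is hard against the stop block, and last swing the keeper arm on that block, by its black knob, right round until it lies along the top of the pipe and holds its end down. Do not grip or lift the pipe. Leave the hex nipple, the tee and the carton where they are.

Things in the scene. Friction and masses are not known exactly. Their poses are not given: they have to be found in the camera images.
- pipe: loose bronze pipe, 33.6 mm outside diameter, 260 mm long, 0.4 to 0.7 kg, on the counter on the robot's side of the cradle, within 0.2 rad of parallel. Origin mid-axis, 16.8 mm up at the start; y axis to the left end, x and z turn with it. Smooth (friction 0.24 to 0.36), rolls easily, stops soon; pushed at half height it rolls, pushed higher it can wedge. Ends count as solid
- pipe_left_end (a point): centre of the pipe's left (+y) end face, on its axis, 130 mm from the origin. With the pipe home it overhangs the cradle's open end by 20 mm, for the saw
- pipe_right_end (a point): centre of the pipe's right (-y) end face, on its axis, 130 mm from the origin; it goes against the stop
- cradle: cutting cradle: grey painted iron V-bed fixed to the counter, y axis along the V to the left, x axis away from the robot. Origin on the counter under the middle of the V. The V runs from y = -115 mm (stop) to +125 mm (open end), flanks at 45 degrees; the rear one is 18 mm high at x = +22 mm and a flat ledge runs on to +54 mm. Seated, the pipe's axis is at x = 0, z = 19.8 mm, its top at 36.6 mm
- cradle_lip (a point): middle of the front lip, the rounded crest between ramp and V, 9.5 mm above the counter: crest from cradle x = -20 to -15 mm, this point at -17 mm. The ramp falls from it towards the robot and meets the counter at x = -61 mm. Ramp, lip and V have the same section over the whole length
- stop_face (a point): point on the left face of the steel stop block at the right end of the V, where the seated pipe's axis meets it: cradle y = -115 mm, z = 19.8 mm. The block is 24 mm thick (to y = -139 mm), 56 mm wide (cradle x = -26 to +30 mm), 37 mm high
- keeper (a joint): flat dark steel arm that swivels level on top of the stop block. 0 = parked square to the V, pointing to the robot (cradle -x); 1.57 = pointing along the V over the pipe's end (cradle +y); its own stop is at 1.58. Turns clockwise seen from above. Starts at 0 to 0.2; about 1 N on the knob turns it, it stays where left. Arm 39.5 to 47.5 mm above the counter, clear of the seated pipe
- keeper_pivot (a point): axis of the keeper's pivot, in the cradle at x = 0, y = -127 mm, at the arm's height of 43.5 mm
- keeper_knob (a point): middle of the upright black knob at the end of the keeper arm, 50 mm from the pivot; the knob is 12.4 mm thick and stands from 47.5 to 80 mm above the counter, this point is at 64 mm
- hex_nipple: bystander: large bronze hex nipple standing on its thread, 42x47x65 mm, to the right of the pipe; origin at the centre of its underside; leave it alone
- carton: bystander: small white carton, 71x57x63 mm, behind the cradle; origin at the centre of its underside; leave it alone
- tee: bystander: bronze tee lying flat, 62x84x39 mm, to the left of the pipe; origin at the centre of its underside; leave it alone

How it is judged:
On the way, in this order (a step that is already met when the one before it is completed fails the run):
1. the pipe rolls: it has turned more than a quarter turn about its own axis (angle between pipe's own z axis and vertical above 1.6 rad), for 0.05 s.
2. the pipe lies in the V with its right end against the stop, the keeper not yet swung over (z of pipe in the frame of cradle between 0.0175 and 0.0222 m and x of pipe in the frame of cradle between -0.003 and 0.003 m and angle between the y axis of pipe and the y axis of cradle, either way round below 0.03 rad and y of pipe_right_end in the frame of stop_face between -0.003 and 0.003 m and value of joint keeper below 0.8 rad), for 0.2 s.
At the end, for the whole second after the job is handed in: the pipe lies at rest down in the V (its axis within 3 mm of the middle and 2.4 mm of seated height, parallel within 0.03 rad), its right end within 3 mm of the stop block, and the keeper over it (joint above 1.4) (z of pipe in the frame of cradle between 0.0175 and 0.0222 m and x of pipe in the frame of cradle between -0.003 and 0.003 m and angle between the y axis of pipe and the y axis of cradle, either way round below 0.03 rad and y of pipe_right_end in the frame of stop_face between -0.003 and 0.003 m and value of joint keeper above 1.4 rad and linear speed of pipe below 0.01 m/s); the robot touches nothing.
It fails at once if the pipe is lifted (over 7 mm off the counter, the ramp or the lip) (height (world z) of pipe above 0.034 m or (x of pipe in the frame of cradle below -0.06 m and height (world z) of pipe above 0.024 m)).
It fails at once if the pipe is tipped up on end (angle between pipe's own y axis and vertical below 1.37 rad or angle between pipe's own y axis and vertical above 1.77 rad).
It fails at once if the hex nipple, the tee or the carton is moved more than 2 cm (distance of any of hex_nipple, carton, tee from where it was at the start of the episode above 0.02 m).
It also fails if it takes over 61 s, if anything falls off the work surface, if the arm or the gripper's body presses on something with over 40 N, if the wrist force passes 120 N, or if a joint passes its speed limit or range.

## Working session

There is one attempt and no reset: what is moved stays moved. The work goes in short steps, Python scripts to look and compute and a tool call to move; the robot and the scene stay as the last step left them, time stands still between calls to the robot, and variables do not carry over. Pictures are saved under pics/ and viewed, at most 10 in all, crops included, and the job is handed in when it is done.

Besides the shell and the picture viewer there is one more tool, called by a JSON object that holds its "op" and its "data". carry_out: Moves the arm, as the interface text tells. Its arguments: {"type":"object","properties":{"moves":{"type":"array","items":{"type":"array","items":{"type":"number"}}},"fingers":{"type":"number"},"force":{"type":"number"}},"required":["moves"]}

```bash
ls; mkdir -p pics; cat > h.py <<'E'
import numpy as np, cv2
from scipy.spatial.transform import Rotation as R
from bench import read_state, viewer, r
def cam(n):
    c=viewer.camera(n); c['R']=R.from_quat(c['orientation']).as_matrix(); c['t']=np.array(c['xyz']); return c
def cloud(c):
    v,u=np.mgrid[0:400,0:640]; z=c['range_z']
    p=np.stack([(u-c['cx'])/c['fx']*z,(v-c['cy'])/c['fy']*z,z],-1)
    return p@c['R'].T+c['t']
def ray(c,u,v,h):
    d=c['R']@np.array([(u-c['cx'])/c['fx'],(v-c['cy'])/c['fy'],1]); return c['t']+d*(h-c['t'][2])/d[2]
def save(c,n): cv2.imwrite('pics/'+n+'.png',c['pixels'][:,:,::-1])
E
python3 - <<'E'
from h import *
for n in ('top','side'):
    c=cam(n); save(c,n+'0'); np.savez(''+n+'0.npz',**{k:c[k] for k in('pixels','range_z','R','t','fx','fy','cx','cy')})
    print(n,c['t'],c['R'].round(3).tolist(),c['fx'])
s=read_state(); print({k:np.round(v,3).tolist() for k,v in s.items()}, r.finger_overhang, R.from_quat(s['eef_rot']).as_matrix().round(3))
E
```

```text
pics
top [0.4412338  0.09584214 1.17159146] [[-0.01, -0.987, 0.157], [-1.0, 0.014, 0.023], [-0.025, -0.157, -0.987]] 440.83539092229137
side [0.0955735  0.86151551 0.61354589] [[-0.809, -0.296, 0.508], [-0.588, 0.417, -0.693], [-0.007, -0.86, -0.511]] 466.0896500238949
{'time': 0.1, 'joint_positions': [1.17, 0.333, -0.065, 1.461, 0.022, 1.35, -0.088], 'joint_vel': [0.001, -0.002, 0.0, -0.003, -0.001, -0.001, 0.0], 'joint_torque': [0.002, -62.454, 0.025, -39.072, -0.061, 0.037, -0.0], 'ee_pos': [0.23, -0.581, 0.236], 'eef_rot': [0.982, 0.188, -0.0, -0.001], 'ft_force': [0.659, 0.677, -0.403], 'torque': [0.035, 0.078, -0.029], 'grip_force': 0.0, 'width': 0.087} 0.014 [[ 0.929  0.369 -0.001]
 [ 0.369 -0.929  0.001]
 [-0.    -0.001 -1.   ]]
```

View pics/top0.png

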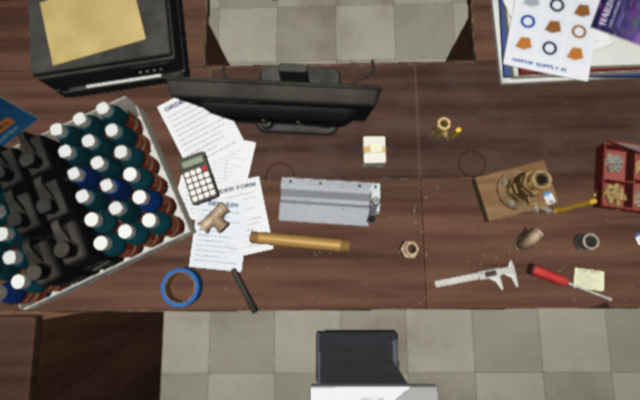

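View pics/side0.png

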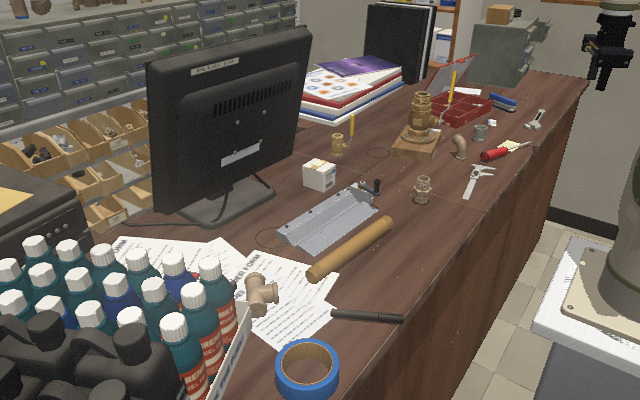

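The top view shows the pipe at (250–349, 232–250), the cradle at (280–380, 177–228), the stop and keeper near (374, 200), the nipple at (410, 249), the tee at (214, 218) and the carton at (374, 150). The side view agrees.

```bash
python3 - <<'E'
from h import *
for n in ('top','side'):
    c=dict(np.load(n+'0.npz')); P=cloud(c); hsv=cv2.cvtColor(c['pixels'],cv2.COLOR_RGB2HSV)
    H,S,V=[hsv[...,i].astype(int) for i in range(3)]
    x,y,z=P[...,0],P[...,1],P[...,2]
    if n=='top':
        roi=np.zeros((400,640),bool); roi[225:258,243:357]=1
    else:
        roi=np.zeros((400,640),bool); roi[210:288,300:398]=1
    m=roi&(H>10)&(H<28)&(S>110)&(V>70)&(z>0.008)
    k,l,st,_=cv2.connectedComponentsWithStats(m.astype(np.uint8)); b=1+np.argmax(st[1:,4]); m=l==b
    p=P[m]; r_=cv2.minAreaRect(p[:,:2].astype(np.float32)); print(n,'pipe n',m.sum(),'rect',r_,'zmax',np.percentile(p[:,2],[1,50,99]).round(4))
    cc=cv2.boxPoints(r_); print(cc.round(4).tolist())
    # cradle
    g=(S<70)&(V>70)&(z>0.004)&(z<0.06)&(y<0.25)&(y>-0.15)&(x>0.5)&(x<0.72)
    k,l,st,_=cv2.connectedComponentsWithStats(g.astype(np.uint8)); b=1+np.argmax(st[1:,4]); g=l==b
    p=P[g]; r_=cv2.minAreaRect(p[:,:2].astype(np.float32)); print('cradle',g.sum(),r_, cv2.boxPoints(r_).round(4).tolist())
    kb=(z>0.055)&(z<0.085)&(V<90)&(x>0.5)&(x<0.68)&(y<0.02)&(y>-0.12)
    p=P[kb]; print('knob',kb.sum(),p.mean(0) if kb.sum() else 0, p.min(0),p.max(0))
    for nm,(u0,u1,v0,v1) in (dict(nip=(398,424,236,262),tee=(195,232,200,236),carton=(360,390,134,168)) if n=='top' else {}).items():
        q=P[v0:v1,u0:u1].reshape(-1,3); q=q[q[:,2]>0.012]; print(nm,np.percentile(q,[1,99],axis=0).round(3).tolist())
    print('counter z',np.median(z[(x>0.4)&(x<.46)&(y>-.1)&(y<.2)]))
    u=cv2.resize(c['pixels'][170:260,240:420] if n=='top' else c['pixels'][165:290,260:440],None,fx=4,fy=4,interpolation=cv2.INTER_CUBIC)
    cv2.imwrite('pics/crop_%s.png'%n,u[:,:,::-1])
E
```

```text
top pipe n 1200 rect ((0.4922980070114136, 0.18659967184066772), (0.25719186663627625, 0.07731366157531738), 82.42637634277344) zmax [0.0185 0.031  0.0377]
[[0.43700000643730164, 0.06419999897480011], [0.513700008392334, 0.05400000140070915], [0.5475999712944031, 0.3089999854564667], [0.4708999991416931, 0.3192000091075897]]
cradle 3140 ((0.6203739047050476, 0.10425588488578796), (0.27120494842529297, 0.12013331800699234), 85.1494369506836) [[0.5490999817848206, -0.025800000876188278], [0.6687999963760376, -0.03590000048279762], [0.6916999816894531, 0.23430000245571136], [0.5720000267028809, 0.24449999630451202]]
knob 32 [5.62885784e-01 3.72869990e-04 7.79061957e-02] [ 0.55662511 -0.00604398  0.07159351] [0.56957248 0.00655908 0.08371755]
nip [[0.442, -0.119, 0.016], [0.506, 0.091, 1.139]]
tee [[0.536, 0.371, 0.013], [0.625, 0.462, 0.039]]
carton [[0.708, -0.04, 0.015], [0.778, 0.016, 0.069]]
counter z 0.001286200627644618
side pipe n 1209 rect ((0.36220449209213257, 0.4878285527229309), (0.15219098329544067, 0.9054139852523804), 25.96674156188965) zmax [0.0123 0.0299 0.0342]
[[0.09560000151395798, 0.8615000247955322], [0.492000013589859, 0.04749999940395355], [0.6287999749183655, 0.11410000175237656], [0.23240000009536743, 0.9282000064849854]]
cradle 2535 ((0.6262030005455017, 0.10692943632602692), (0.26625168323516846, 0.10437481850385666), 85.32978820800781) [[0.5633000135421753, -0.0215000007301569], [0.6674000024795532, -0.029999999329447746], [0.6891000270843506, 0.2354000061750412], [0.5849999785423279, 0.24390000104904175]]
knob 57 [0.56325609 0.00379608 0.06961814] [ 0.55717843 -0.00506715  0.05544889] [0.57042914 0.00820814 0.08251283]
counter z -0.0008915850096683497
```

View pics/crop_top.png

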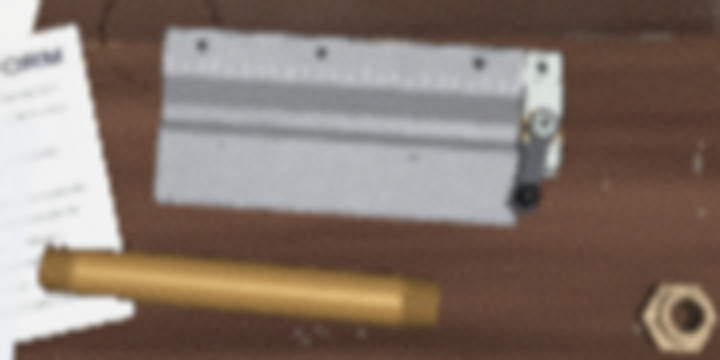

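```bash
cat >> h.py <<'E'
def pipe(c,roi):
    hsv=cv2.cvtColor(c['pixels'],cv2.COLOR_RGB2HSV); m=cv2.inRange(hsv,(10,100,60),(28,255,255))
    k=np.zeros_like(m); u0,u1,v0,v1=roi; k[v0:v1,u0:u1]=1; m*=k
    _,l,st,_=cv2.connectedComponentsWithStats(m); m=(l==1+np.argmax(st[1:,4]))
    v,u=np.nonzero(m); X=np.array([ray(c,a,b,.0168)[:2] for a,b in zip(u,v)])
    return cv2.minAreaRect(X.astype(np.float32)), X
def ends(X):
    mu=X.mean(0); d=np.linalg.svd(X-mu,full_matrices=False)[2][0]; d*=np.sign(d[1]); t=(X-mu)@d
    return mu,d,mu+d*t.min(),mu+d*t.max()
O=np.array([.6245,.1109]); ey=np.array([.0844,.9964]); ex=np.array([.9964,-.0844])
def cr(p): p=np.array(p)[:2]-O; return np.array([p@ex,p@ey])
def tool(target,ang=None):
    s=read_state(); M=R.from_quat(s['eef_rot']).as_matrix(); d=M.T@(np.array(target)-s['ee_pos'])/.04
    a=np.degrees(np.arctan2(M[1,0],M[0,0])); print('t',round(s['time'],2),'shift units',d.round(2),'toolx deg',a.round(1), 'F',np.round(s['ft_force'],1))
E
python3 - <<'E'
from h import *
c=dict(np.load('top0.npz'));b,X=pipe(c,(243,357,225,258)); print(b); mu,d,a,e=ends(X); print(mu,np.degrees(np.arctan2(d[0],d[1])),a,e,cr(a),cr(e))
# cradle features by rays: V line, ledge front and stop-face from crop pixels
f=lambda u,v,h:cr(ray(c,240+u/4-.4,170+v/4-.4,h)).round(4)
print('openend rear top',f(166,27,.018),'stop back right',f(562,54,.037),'pivot',f(543,122,.0475),'knob',f(526,194,.08),'ramp foot',f(155,202,0),f(515,225,0),'ledge/stop',f(527,51,.018))
tool([.43,.19,.1])
E
```

```text
((0.5131248831748962, 0.17591777443885803), (0.27845606207847595, 0.0724320188164711), 87.8236312866211)
[0.5115801  0.17199053] 5.8187139587541115 [0.49781023 0.03686772] [0.52612001 0.3146698 ] [-0.11998536 -0.08445838] [-0.11522399  0.19473296]
openend rear top [0.051  0.1274] stop back right [ 0.0472 -0.1355] pivot [-0.0002 -0.1248] knob [-0.0514 -0.1141] ramp foot [-0.065   0.1265] [-0.0631 -0.1142] ledge/stop [ 0.0514 -0.114 ]
t 0.1 shift units [ 11.75 -16.06   3.42] toolx deg 21.7 F [ 0.7  0.7 -0.4]
```

{"op": "carry_out", "data": {"moves": [[1, 0, 0, 0, 0, 0.85], [1, 0, 0, 0, 0, 0.85], [1, 0, 0, 0, 0, 0.85], [1, 0, 0, 0, 0, 0.8], [0, -1, 0, 0, 0, 0], [0, -1, 0, 0, 0, 0], [0, -1, 0, 0, 0, 0], [0, -1, 0, 0, 0, 0], [0, -1, 0, 0, 0, 0], [0, -1, 0, 0, 0, 0], [0, -1, 0, 0, 0, 0], [0, -1, 0, 0, 0, 0], [0, -1, 0, 0, 0, 0], [0, -1, 0, 0, 0, 0], [0, -1, 0, 0, 0, 0], [0, -1, 0, 0, 0, 0], [0, -1, 0, 0, 0, 0], [0, -1, 0, 0, 0, 0], [0, -1, 0, 0, 0, 0], [0, -1, 0, 0, 0, 0]], "fingers": 87}}

```text
time: 2.6
ee_pos: [0.4433, 0.0892, 0.2364]
eef_rot: [0.999, -0.045, -0.0, 0.0]
ft_force: [0.5, 0.3, 0.3]
width: 0.087
grip_force: 0.0
```

```bash
sed -i 's/^O=.*ey=np/O=np.array([.6232,.1130]); ey=np/' h.py; python3 - <<'E'
from h import *
c=dict(np.load('top0.npz'))
f=lambda u,v,h:ray(c,240+u/4-.4,170+v/4-.4,h)
a,b=f(42,267,.0168),f(438,304,.0168); print(a,b,np.linalg.norm(a-b),(a+b)/2,cr(a),cr(b))
s=read_state();print(s['ee_pos']); tool([*((a+b)/2-.055*np.array([*ex,0]))[:2],.1])
E
```

```text
[0.52653006 0.31456534 0.0168    ] [0.49947261 0.05516048 0.0168    ] 0.26081216711311 [0.51300134 0.18486291 0.0168    ] [-0.11333404  0.19268076] [-0.11840032 -0.06807389]
[0.44328975 0.08915077 0.23639763]
t 2.6 shift units [ 0.15 -2.53  3.41] toolx deg -5.2 F [0.5 0.3 0.3]
```

{"op": "carry_out", "data": {"moves": [[0, -1, 0, 0, 0, 0], [0, -1, 0, 0, 0, 0], [0.1, -0.5, 1, 0, 0, 0], [0, 0, 1, 0, 0, 0], [0, 0, 1, 0, 0, 0], [0, 0, 1, 0, 0, 0], [0, 0, 0.8, 0, 0, 0], [0, 0, 0.6, 0, 0, 0], [0, 0, 0, 0, 0, 0]]}}

```text
time: 3.72
ee_pos: [0.455, 0.1867, 0.019]
eef_rot: [0.999, -0.045, -0.002, 0.001]
ft_force: [0.2, -0.2, 0.7]
width: 0.0869
grip_force: 0.0
```

```bash
python3 - <<'E'
from h import *
c=cam('side'); u=cv2.resize(c['pixels'][140:330,230:470],None,fx=3,fy=3); cv2.imwrite('pics/s1.png',u[:,:,::-1]); tool([.55,.185,.02]); s=read_state(); print(s['ee_pos'],cr(s['ee_pos']))
E
```

```text
t 3.77 shift units [ 2.35 -0.16  0.  ] toolx deg -5.1 F [ 0.1  0.4 -0.5]
[0.45595387 0.18717673 0.02032169] [-0.17290456  0.05979412]
```

View pics/s1.png

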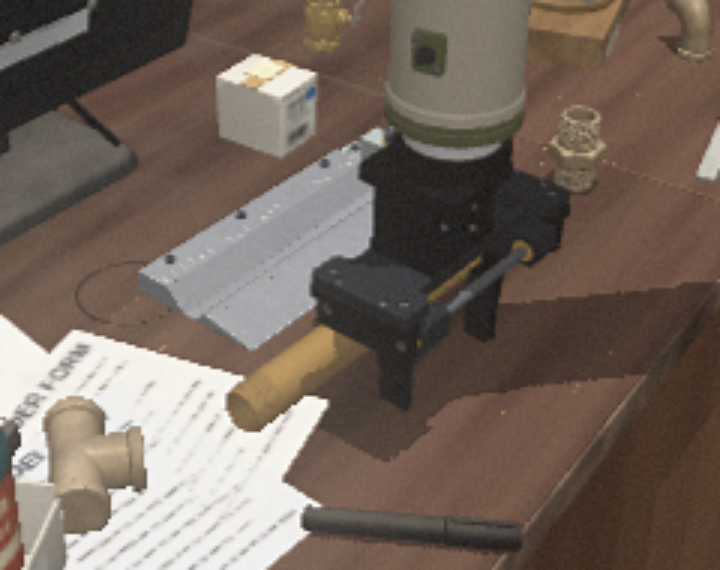

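{"op": "carry_out", "data": {"moves": [[0.2, 0, -0.1, 0, 0, 0], [0.2, 0, 0, 0, 0, 0], [0.2, 0, 0, 0, 0, 0], [0.2, 0, 0, 0, 0, 0], [0.2, 0, 0, 0, 0, 0], [0.2, 0, 0, 0, 0, 0], [0.2, 0, 0, 0, 0, 0], [0.2, 0, 0, 0, 0, 0], [0.2, 0, 0, 0, 0, 0], [0.2, 0, -0.05, 0, 0, 0], [0.2, 0, -0.05, 0, 0, 0], [0.2, 0, 0, 0, 0, 0], [0, 0, 0, 0, 0, 0]]}}

```text
time: 5.4
ee_pos: [0.5529, 0.1784, 0.0286]
eef_rot: [0.999, -0.045, 0.0, -0.0]
ft_force: [-0.3, 0.7, 0.1]
width: 0.0867
grip_force: 0.5
```

```bash
python3 - <<'E'
from h import *
c=cam('side'); u=cv2.resize(c['pixels'][140:330,230:470],None,fx=3,fy=3); cv2.imwrite('pics/s2.png',u[:,:,::-1]); tool([.55,.185,.02]); s=read_state(); print(s['ee_pos'],cr(s['ee_pos']))
E
```

```text
t 5.45 shift units [-0.08 -0.16  0.21] toolx deg -5.2 F [-1.2 -0.1 -0.2]
[0.55251519 0.17842549 0.02848498] [-0.07595226  0.05922416]
```

View pics/s2.png

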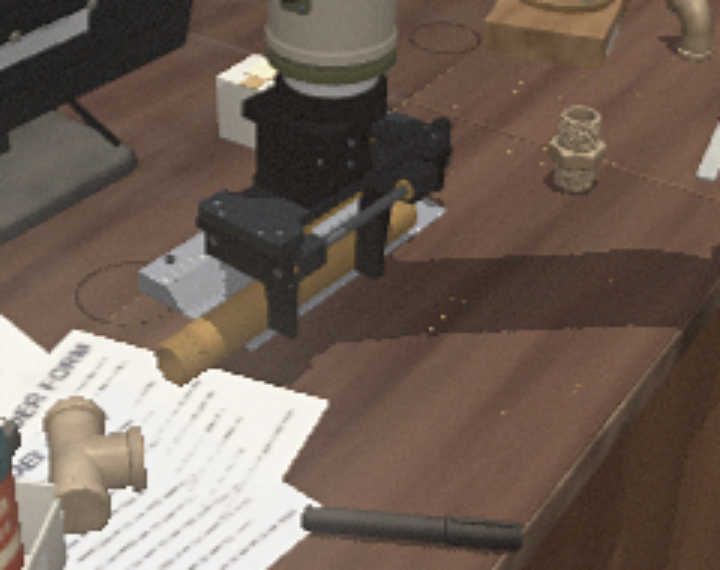

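{"op": "carry_out", "data": {"moves": [[0.1, 0, 0, 0, 0, 0], [0.1, 0, 0, 0, 0, 0], [0.1, 0, 0, 0, 0, 0], [0.1, 0, 0, 0, 0, 0], [0.1, 0, -0.05, 0, 0, 0], [0.1, 0, 0, 0, 0, 0], [0.1, 0, 0, 0, 0, 0], [0.1, 0, 0, 0, 0, 0], [0.1, 0, 0, 0, 0, 0], [0, 0, 0, 0, 0, 0], [0, 0, 0, 0, 0, 0]]}}

```text
time: 6.82
ee_pos: [0.588, 0.1753, 0.0305]
eef_rot: [0.999, -0.045, 0.0, 0.0]
ft_force: [-0.2, -0.3, -0.5]
width: 0.0868
grip_force: 0.0
```

```bash
cat >> h.py <<'E'
def look():
    c=cam('side'); P=cloud(c); hsv=cv2.cvtColor(c['pixels'],cv2.COLOR_RGB2HSV)
    m=(cv2.inRange(hsv,(10,100,60),(28,255,255))>0)&(c['range_z']>0.1)
    q=P[m]; a=(q[:,:2]-O)@np.array([ex,ey]).T
    k=(abs(a[:,0])<.14)&(a[:,1]>-.14)&(a[:,1]<.23)&(q[:,2]>.008)&(q[:,2]<.06)
    a=a[k];z=q[k,2]; print('pipe pts',k.sum(),'y range',np.percentile(a[:,1],[.5,99.5]).round(4))
    for lo in np.arange(-.14,.21,.05):
        w=(a[:,1]>lo)&(a[:,1]<lo+.05)
        if w.sum()>15:
            t=z[w]>np.percentile(z[w],90); print(' y%.2f top z %.4f at x %.4f  x range'%(lo,np.percentile(z[w],95),a[w][t,0].mean()),np.percentile(a[w,0],[2,98]).round(4))
    return c
E
python3 - <<'E'
from h import *
look(); tool([.55,.185,.02]); s=read_state(); print(s['ee_pos'],cr(s['ee_pos']))
E
```

```text
pipe pts 730 y range [-0.0646  0.1919]
 y-0.09 top z 0.0297 at x -0.0101  x range [-0.0169 -0.0099]
 y-0.04 top z 0.0353 at x 0.0024  x range [-0.0163  0.0081]
 y0.01 top z 0.0327 at x -0.0114  x range [-0.0187  0.0021]
 y0.06 top z 0.0363 at x -0.0016  x range [-0.0178  0.0044]
 y0.11 top z 0.0359 at x -0.0033  x range [-0.0182  0.0041]
 y0.16 top z 0.0351 at x -0.0027  x range [-0.0174  0.011 ]
t 6.88 shift units [-0.97 -0.16  0.26] toolx deg -5.1 F [-0.2  0.  -0.4]
[0.5878873  0.17534014 0.03052355] [-0.04044709  0.05913532]
```

{"op": "carry_out", "data": {"moves": [[-0.5, 0, -0.3, 0, 0, 0], [-0.3, 0, -1, 0, 0, 0], [0.4, -0.6, -1, 0, 0, 0], [0.5, -1, 0, 0, 0, 0], [0.5, -1, 0, 0, 0, 0], [0.4, -1, 0, 0, 0, 0], [0, -0.55, 0, 0, 0, 0], [0, 0, 0, 0, 0, 0]]}}

```text
time: 7.88
ee_pos: [0.6415, 0.3395, 0.122]
eef_rot: [0.999, -0.043, -0.001, -0.0]
ft_force: [-0.7, 0.5, -0.3]
width: 0.0873
grip_force: 0.0
```

{"op": "carry_out", "data": {"moves": [[0, 0, 0, 0, 0, 0], [0, 0, 0, 0, 0, 0], [0, 0, 0, 0, 0, 0], [0, 0, 0, 0, 0, 0], [0, 0, 0, 0, 0, 0], [0, 0, 0, 0, 0, 0]], "fingers": 0, "force": 10}}

```text
time: 8.62
ee_pos: [0.6427, 0.3371, 0.1225]
eef_rot: [0.999, -0.045, 0.0, 0.0]
ft_force: [-0.2, 0.3, 0.2]
width: 0.0348
grip_force: 0.0
```

```bash
python3 - <<'E'
from h import *
c=look(); save(c,'s3'); p=O+.225*ey; tool([*p,.026]); s=read_state(); print(s['ee_pos'],cr(s['ee_pos']),s['width'])
E
```

```text
pipe pts 1179 y range [-0.1141  0.1909]
 y-0.09 top z 0.0354 at x -0.0022  x range [-0.0166  0.0049]
 y-0.04 top z 0.0357 at x -0.0014  x range [-0.017   0.0056]
 y0.01 top z 0.0359 at x -0.0015  x range [-0.0177  0.0046]
 y0.06 top z 0.0359 at x -0.0023  x range [-0.018  0.005]
 y0.11 top z 0.0361 at x -0.0022  x range [-0.0174  0.0027]
 y0.16 top z 0.0355 at x -0.0031  x range [-0.018   0.0115]
t 8.68 shift units [-0.01 -0.    2.41] toolx deg -5.2 F [ 0.1 -0.3  0.1]
[0.6426855  0.33704234 0.12249164] [0.00050618 0.22488037] 0.03063858953172973
```

View pics/s3.png

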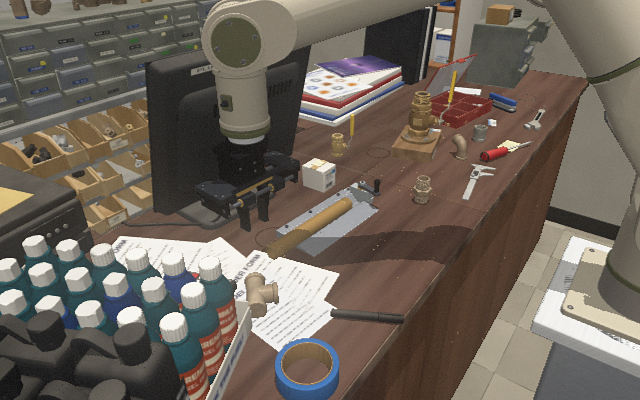

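The pipe lies seated in the V, with its left end at about (272, 247). The fingers are above and beyond it, still closing, and the tee is clear at (258, 290). Next I lower and approach the end.

{"op": "carry_out", "data": {"moves": [[0, 0, 0, 0, 0, 0], [0, 0, 0, 0, 0, 0], [0, 0, 0, 0, 0, 0], [0, 0, 0, 0, 0, 0], [0, 0, 1, 0, 0, 0], [0, 0, 0.8, 0, 0, 0], [0, 0, 0.6, 0, 0, 0], [0, 0, 0, 0, 0, 0]]}}

```text
time: 9.68
ee_pos: [0.6417, 0.3364, 0.0246]
eef_rot: [0.999, -0.045, -0.001, 0.001]
ft_force: [0.6, 0.0, 1.3]
width: 0.0006
grip_force: 0.0
```

{"op": "carry_out", "data": {"moves": [[0, 0.2, 0, 0, 0, 0], [0, 0.2, 0, 0, 0, 0], [0, 0.2, 0, 0, 0, 0], [0, 0.2, 0, 0, 0, 0], [0, 0.2, 0, 0, 0, 0], [0, 0.2, 0, 0, 0, 0], [0, 0, 0, 0, 0, 0]]}}

```text
time: 10.55
ee_pos: [0.6387, 0.2889, 0.0272]
eef_rot: [0.999, -0.045, 0.0, -0.0]
ft_force: [0.2, 1.0, 0.7]
width: 0.0007
grip_force: 1.0
```

```bash
python3 - <<'E'
from h import *
look(); tool([*(O+.16*ey),.026]); s=read_state(); print(s['ee_pos'],cr(s['ee_pos']),s['width'])
E
```

```text
pipe pts 1145 y range [-0.1149  0.1653]
 y-0.09 top z 0.0357 at x -0.0022  x range [-0.0169  0.0053]
 y-0.04 top z 0.0360 at x -0.0022  x range [-0.0174  0.0056]
 y0.01 top z 0.0358 at x -0.0014  x range [-0.0172  0.0052]
 y0.06 top z 0.0357 at x -0.0038  x range [-0.0175  0.0048]
 y0.11 top z 0.0363 at x -0.0030  x range [-0.0177  0.0039]
 y0.16 top z 0.0328 at x -0.0083  x range [-0.0168 -0.0062]
t 10.6 shift units [-0.01  0.42  0.02] toolx deg -5.2 F [1.3 1.8 1.1]
[0.63858813 0.28902659 0.02694738] [0.00047609 0.17669165] 0.0003956462765628049
```

{"op": "carry_out", "data": {"moves": [[0, 0.1, 0, 0, 0, 0], [0, 0.1, 0, 0, 0, 0], [0, 0.1, 0, 0, 0, 0], [0, 0.08, 0, 0, 0, 0], [0, 0, 0, 0, 0, 0]]}}

```text
time: 11.22
ee_pos: [0.637, 0.2747, 0.0268]
eef_rot: [0.999, -0.045, 0.0, -0.0]
ft_force: [0.8, 4.1, 2.3]
width: 0.0009
grip_force: 2.4
```

{"op": "carry_out", "data": {"moves": [[0, 0.04, 0, 0, 0, 0], [0, 0.03, 0, 0, 0, 0], [0, 0, 0, 0, 0, 0]]}}

```text
time: 11.6
ee_pos: [0.6368, 0.2722, 0.0268]
eef_rot: [0.999, -0.045, 0.0, -0.0]
ft_force: [1.1, 5.2, 2.6]
width: 0.0005
grip_force: 2.8
```

{"op": "carry_out", "data": {"moves": [[0, 0.04, 0, 0, 0, 0], [0, 0.03, 0, 0, 0, 0], [0, 0, 0, 0, 0, 0]]}}

```text
time: 11.98
ee_pos: [0.6366, 0.2694, 0.0269]
eef_rot: [0.999, -0.045, 0.0, -0.001]
ft_force: [1.4, 4.7, 3.3]
width: 0.0005
grip_force: 2.8
```

```bash
python3 - <<'E'
from h import *
c=look(); tool([*(O+.16*ey),.026]); s=read_state(); print(s['ee_pos'],cr(s['ee_pos']),s['width'])
u=cv2.resize(c['pixels'][165:265,250:400],None,fx=5,fy=5,interpolation=cv2.INTER_CUBIC); cv2.imwrite('pics/s4.png',u[:,:,::-1])
E
```

```text
pipe pts 1132 y range [-0.1146  0.1457]
 y-0.14 top z 0.0378 at x 0.0127  x range [-0.0156  0.008 ]
 y-0.09 top z 0.0359 at x -0.0018  x range [-0.0167  0.0053]
 y-0.04 top z 0.0356 at x 0.0002  x range [-0.0169  0.0053]
 y0.01 top z 0.0358 at x -0.0013  x range [-0.0176  0.0045]
 y0.06 top z 0.0357 at x -0.0031  x range [-0.0178  0.005 ]
 y0.11 top z 0.0355 at x -0.0027  x range [-0.0173  0.0033]
t 12.03 shift units [-0.   -0.08  0.02] toolx deg -5.1 F [1.9 5.1 3.7]
[0.63653883 0.2693921  0.02683253] [9.13209829e-05 1.56954888e-01] 0.0007010752206755243
```

View pics/s4.png

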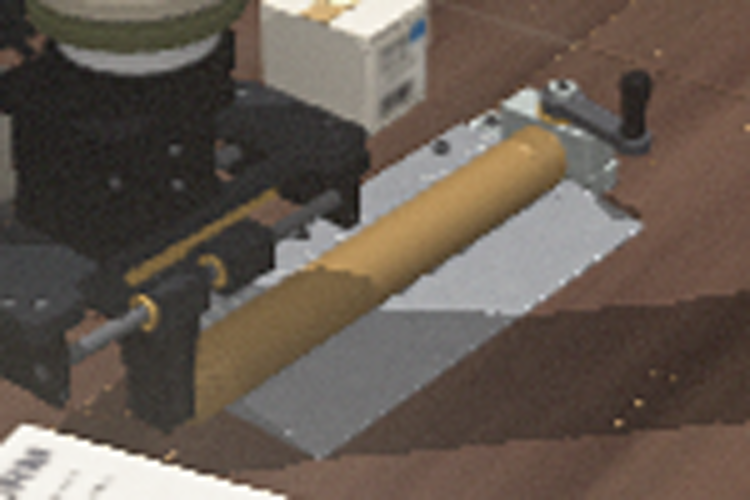

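The right end is near the stop face at about (560, 165), and the keeper knob at (635, 105) is still parked. The force is steady sliding friction, so I keep pushing until it jumps.

{"op": "carry_out", "data": {"moves": [[0, 0.04, 0, 0, 0, 0], [0, 0.03, 0, 0, 0, 0], [0, 0, 0, 0, 0, 0]]}}

```text
time: 12.4
ee_pos: [0.6363, 0.2669, 0.0269]
eef_rot: [0.999, -0.045, 0.0, -0.001]
ft_force: [1.9, 6.1, 3.1]
width: 0.0002
grip_force: 3.2
```

{"op": "carry_out", "data": {"moves": [[0, 0.04, 0, 0, 0, 0], [0, 0, 0, 0, 0, 0]]}}

```text
time: 12.65
ee_pos: [0.6362, 0.2668, 0.027]
eef_rot: [0.999, -0.044, 0.001, -0.002]
ft_force: [2.6, 9.3, -0.1]
width: 0.0004
grip_force: 5.1
```

{"op": "carry_out", "data": {"moves": [[0, 0.04, 0, 0, 0, 0], [0, 0.03, 0, 0, 0, 0], [0, 0, 0, 0, 0, 0], [0, 0, 0, 0, 0, 0]]}}

```text
time: 13.15
ee_pos: [0.6358, 0.2667, 0.0275]
eef_rot: [0.999, -0.043, 0.001, -0.004]
ft_force: [4.5, 17.0, -0.0]
width: 0.0005
grip_force: 8.2
```

```bash
python3 - <<'E'
from h import *
look(); tool([*(O+.2*ey),.13])
E
```

```text
pipe pts 1137 y range [-0.115   0.1431]
 y-0.14 top z 0.0370 at x -0.0015  x range [-0.0163  0.0057]
 y-0.09 top z 0.0358 at x -0.0009  x range [-0.0169  0.0052]
 y-0.04 top z 0.0363 at x -0.0010  x range [-0.017   0.0046]
 y0.01 top z 0.0362 at x -0.0019  x range [-0.0179  0.0049]
 y0.06 top z 0.0363 at x -0.0032  x range [-0.0186  0.0033]
 y0.11 top z 0.0357 at x -0.0025  x range [-0.018   0.0018]
t 13.2 shift units [ 0.01 -1.16 -2.55] toolx deg -5.0 F [ 4.5 17.6 -1.7]
```

{"op": "carry_out", "data": {"moves": [[0, -0.3, 0, 0, 0, 0], [0, -0.2, -0.5, 0, 0, 0], [0, 0, -1, 0, 0, 0], [0, 0, -1, 0, 0, 0], [0, 0, -0.2, 0, 0, 0], [0, 0, 0, 0, 0, 0]]}}

```text
time: 13.95
ee_pos: [0.6379, 0.281, 0.1354]
eef_rot: [0.999, -0.045, 0.001, 0.0]
ft_force: [0.6, 0.4, 0.3]
width: 0.0008
grip_force: 0.0
```

{"op": "carry_out", "data": {"moves": [[-0.2, 1, 0, 0, 0, 0], [-0.2, 1, 0, 0, 0, 0], [-0.2, 1, 0, 0, 0, 0], [-0.2, 1, 0, 0, 0, 0], [-0.2, 1, 0, 0, 0, 0], [-0.2, 1, 0, 0, 0, 0], [0, 0.9, 0, 0, 0, 0.7], [0, 0, 0, 0, 0, 0.7], [0, 0, 0, 0, 0, 0]], "fingers": 40}}

```text
time: 15.08
ee_pos: [0.5643, 0.0102, 0.1336]
eef_rot: [0.99, -0.142, -0.001, 0.0]
ft_force: [-0.4, 0.6, -0.8]
width: 0.0399
grip_force: 0.0
```

```bash
python3 - <<'E'
from h import *
c=look(); P=cloud(c); a=(P[...,:2]-O)@np.array([ex,ey]).T; V=c['pixels'].max(2)
k=(P[...,2]>.055)&(P[...,2]<.084)&(V<90)&(abs(a[...,0]+.05)<.025)&(abs(a[...,1]+.117)<.025)&(c['range_z']>.1)
print('knob',k.sum(),a[k].mean(0) if k.any() else 0)
th=.2; p=O-.05*np.cos(th)*ex+(-.127+.05*np.sin(th))*ey; tool([*p,.067]); s=read_state(); print(cr(s['ee_pos']),s['ee_pos'],s['width'])
E
```

```text
pipe pts 1198 y range [-0.113   0.1444]
 y-0.14 top z 0.0372 at x 0.0287  x range [-0.0159  0.034 ]
 y-0.09 top z 0.0358 at x -0.0015  x range [-0.017   0.0053]
 y-0.04 top z 0.0360 at x -0.0017  x range [-0.0175  0.0054]
 y0.01 top z 0.0359 at x -0.0016  x range [-0.0173  0.0049]
 y0.06 top z 0.0360 at x -0.0011  x range [-0.0176  0.0049]
 y0.11 top z 0.0355 at x -0.0018  x range [-0.0172  0.0123]
knob 56 [-0.05026451 -0.11424078]
t 15.12 shift units [0.08 0.25 1.67] toolx deg -16.2 F [ 0.2  0.5 -0.6]
[-0.04990779 -0.1067268 ] [0.56446039 0.01086313 0.13373764] 0.040118325349741905
```

{"op": "carry_out", "data": {"moves": [[0.05, 0.25, 0, 0, 0, 0], [0, 0, 0.7, 0, 0, 0], [0, 0, 0.5, 0, 0, 0], [0, 0, 0.4, 0, 0, 0], [0, 0, 0, 0, 0, 0]]}}

```text
time: 15.75
ee_pos: [0.5634, 0.0006, 0.0693]
eef_rot: [0.99, -0.142, -0.001, 0.0]
ft_force: [0.1, 1.7, 0.6]
width: 0.0401
grip_force: 0.0
```

{"op": "carry_out", "data": {"moves": [[0, 0, 0, 0, 0, 0], [0, 0, 0, 0, 0, 0], [0, 0, 0, 0, 0, 0]], "fingers": 18, "force": 5}}

```text
time: 16.12
ee_pos: [0.5645, 0.0005, 0.0711]
eef_rot: [0.99, -0.142, 0.0, 0.0]
ft_force: [-0.2, 0.4, -0.2]
width: 0.0208
grip_force: 0.0
```

```bash
python3 - <<'E'
from h import *
c=cam('side'); u=cv2.resize(c['pixels'][130:250,300:460],None,fx=4,fy=4,interpolation=cv2.INTER_CUBIC); cv2.imwrite('pics/s5.png',u[:,:,::-1])
s=read_state(); p=cr(s['ee_pos']); print(p,s['ee_pos'],s['width'],s['grip_force'],s['ft_force'],'theta',np.arctan2(p[1]+.127,-p[0]),np.hypot(p[0],p[1]+.127))
E
```

```text
[-0.04907858 -0.11698942] [0.56442045 0.00056681 0.07097474] 0.019649540980391955 0.0 [0.02680699 0.87932716 0.24933605] theta 0.2012102780834229 0.0500891063642528
```

View pics/s5.png

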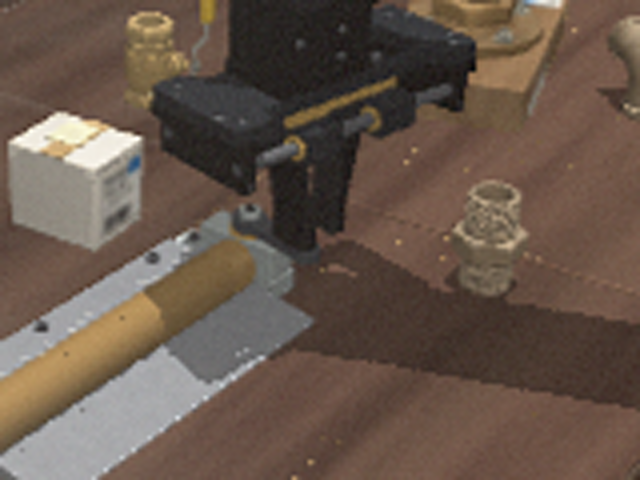

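The fingers straddle the knob at about (300, 220), clear of the pipe and the stop. Now the arc.

{"op": "carry_out", "data": {"moves": [[0.012, -0.174, 0, 0, 0, 1], [0.012, -0.174, 0, 0, 0, 1], [0.012, -0.174, 0, 0, 0, 1], [0.012, -0.174, 0, 0, 0, 1], [0.012, -0.174, 0, 0, 0, 1], [0.012, -0.174, 0, 0, 0, 1], [0.012, -0.174, 0, 0, 0, 1], [0.012, -0.174, 0, 0, 0, 1], [0.012, -0.174, 0, 0, 0, 1], [0, 0, 0, 0, 0, 0]]}}

```text
time: 17.42
ee_pos: [0.5947, 0.035, 0.0594]
eef_rot: [0.794, -0.607, -0.013, 0.009]
ft_force: [-5.3, 8.3, 47.2]
width: 0.0181
grip_force: 24.8
```

```bash
python3 - <<'E'
from h import *
tool([*(O-.077*ey),.071])
s=read_state(); p=cr(s['ee_pos']); print(p,s['ee_pos'],s['width'],s['grip_force'],'theta',np.arctan2(p[1]+.127,-p[0]),np.hypot(p[0],p[1]+.127),s['joint_positions'])
E
```

```text
t 17.43 shift units [ 0.11 -0.53 -0.31] toolx deg -74.8 F [-5.3  8.3 47.2]
[-0.02185435 -0.08017304] [0.5946559  0.03495512 0.05937869] 0.018122679732386005 24.788619294413365 theta 1.1341380908088488 0.051675689343011214 [-0.8250938   0.62238883  0.92123753  1.73763807 -0.54978894  1.09699138
 -2.59337374]
```

Joint 7 reached its limit, so the tool sagged onto the arm. I'll unload by turning back and lifting.

{"op": "carry_out", "data": {"moves": [[0, 0, -0.2, 0, 0, -0.6], [0, 0, -0.1, 0, 0, -0.6], [0, 0, 0, 0, 0, 0]]}}

```text
time: 17.8
ee_pos: [0.5909, 0.0322, 0.0666]
eef_rot: [0.842, -0.539, -0.017, 0.01]
ft_force: [0.8, 0.2, -0.1]
width: 0.018
grip_force: 0.0
```

```bash
python3 - <<'E'
from h import *
c=look();tool([*(O-.077*ey),.071]);save(c,'s6')
s=read_state(); p=cr(s['ee_pos']); print(p,s['ee_pos'],R.from_quat(s['eef_rot']).as_matrix().round(3).tolist(),s['width'],s['grip_force'],'theta',np.arctan2(p[1]+.127,-p[0]),np.hypot(p[0],p[1]+.127),np.round(s['joint_positions'],3))
u=cv2.resize(c['pixels'][130:250,290:450],None,fx=4,fy=4,interpolation=cv2.INTER_CUBIC); cv2.imwrite('pics/s6.png',u[:,:,::-1])
E
```

```text
pipe pts 1134 y range [-0.1033  0.1451]
 y-0.14 top z 0.0366 at x 0.0030  x range [-0.0167  0.0055]
 y-0.09 top z 0.0361 at x -0.0017  x range [-0.0166  0.0059]
 y-0.04 top z 0.0359 at x -0.0013  x range [-0.0175  0.0057]
 y0.01 top z 0.0361 at x -0.0018  x range [-0.0177  0.0056]
 y0.06 top z 0.0357 at x -0.0020  x range [-0.0178  0.0053]
 y0.11 top z 0.0349 at x -0.0015  x range [-0.0174  0.0131]
t 17.85 shift units [ 0.17 -0.63 -0.14] toolx deg -65.4 F [ 0.5  1.  -0. ]
[-0.02552965 -0.08337493] [0.59072334 0.03207477 0.06624765] [[0.416, -0.909, -0.039], [-0.909, -0.416, 0.001], [-0.017, 0.035, -0.999]] 0.018072092897721638 0.0 theta 1.0413257983596205 0.05054611599349515 [-0.799  0.59   0.885  1.736 -0.504  1.104 -2.457]
```

View pics/s6.png

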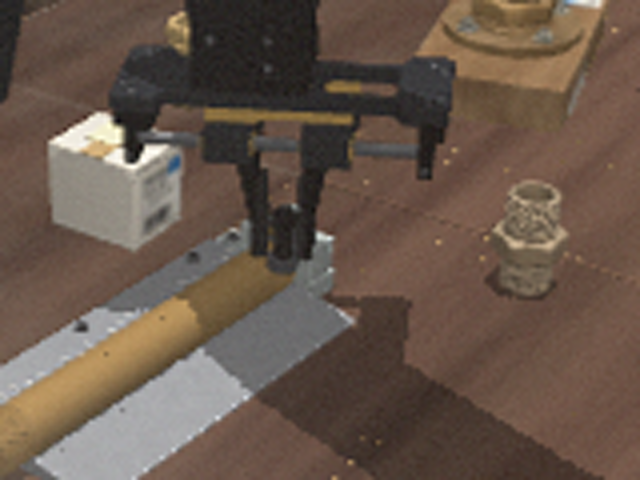

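The knob stands between the fingers, the force is nil, and the pipe is still home. I'll finish by translation only, with the orientation fixed.

{"op": "carry_out", "data": {"moves": [[0.01, -0.16, -0.05, 0, 0, 0], [0.03, -0.16, -0.05, 0, 0, 0], [0.06, -0.16, 0, 0, 0, 0], [0.07, -0.15, 0, 0, 0, 0], [0, 0, 0, 0, 0, 0]]}}

```text
time: 18.48
ee_pos: [0.6171, 0.0359, 0.0691]
eef_rot: [0.842, -0.54, -0.016, 0.011]
ft_force: [-0.1, -0.2, 0.1]
width: 0.018
grip_force: 0.0
```

{"op": "carry_out", "data": {"moves": [[0.02, -0.05, 0, 0, 0, 0], [0.02, -0.04, 0, 0, 0, 0], [0, 0, 0, 0, 0, 0]]}}

```text
time: 18.85
ee_pos: [0.6206, 0.0362, 0.0691]
eef_rot: [0.842, -0.539, -0.017, 0.011]
ft_force: [-0.1, -0.9, 0.4]
width: 0.0179
grip_force: 0.1
```

```bash
python3 - <<'E'
from h import *
c=look();tool([*(O-.077*ey),.071])
s=read_state(); p=cr(s['ee_pos']); print(p,s['ee_pos'],s['grip_force'],np.round(s['joint_positions'],3))
E
```

```text
pipe pts 1160 y range [-0.1142  0.1448]
 y-0.14 top z 0.0381 at x 0.0099  x range [-0.016  -0.0029]
 y-0.09 top z 0.0357 at x -0.0007  x range [-0.0169  0.0045]
 y-0.04 top z 0.0359 at x -0.0012  x range [-0.017   0.0054]
 y0.01 top z 0.0359 at x -0.0018  x range [-0.0176  0.0049]
 y0.06 top z 0.0355 at x -0.0018  x range [-0.0174  0.0047]
 y0.11 top z 0.0353 at x -0.0014  x range [-0.017   0.0119]
t 18.9 shift units [-0.04  0.09 -0.05] toolx deg -65.3 F [-0.7  0.9 -0.8]
[ 0.00381051 -0.0767687 ] [0.62051735 0.03618117 0.06903623] 0.05604957172181457 [-0.757  0.645  0.864  1.648 -0.526  1.141 -2.457]
```

{"op": "carry_out", "data": {"moves": [[0.025, -0.04, 0, 0, 0, 0], [0.025, -0.04, 0, 0, 0, 0], [0, 0, 0, 0, 0, 0]]}}

```text
time: 19.27
ee_pos: [0.6224, 0.0357, 0.0684]
eef_rot: [0.842, -0.54, -0.019, 0.012]
ft_force: [-9.8, 1.3, 4.6]
width: 0.0184
grip_force: 4.4
```

{"op": "carry_out", "data": {"moves": [[0.02, -0.04, 0, 0, 0, 0], [0, 0, 0, 0, 0, 0]]}}

```text
time: 19.52
ee_pos: [0.6238, 0.0358, 0.0682]
eef_rot: [0.842, -0.54, -0.019, 0.012]
ft_force: [-11.0, 0.8, 5.1]
width: 0.0209
grip_force: 4.9
```

The keeper is at its stop: 11 N, with the fingers yielding. I back off, lift and check.

{"op": "carry_out", "data": {"moves": [[-0.04, 0.1, 0, 0, 0, 0], [0, 0, -0.3, 0, 0, 0], [0, 0, -1, 0, 0, 0], [0, 0, -1, 0, 0, 0], [0, 0, -1, 0, 0, 0], [-0.5, 0.8, -0.5, 0, 0, 0], [-0.5, 0.9, 0, 0, 0, 0], [-0.5, 0.9, 0, 0, 0, 0], [-0.5, 0.9, 0, 0, 0, 0], [0, 0, 0, 0, 0, 0]]}}

```text
time: 20.78
ee_pos: [0.4966, 0.0434, 0.2193]
eef_rot: [0.845, -0.533, -0.028, 0.012]
ft_force: [0.9, -0.8, -1.1]
width: 0.0182
grip_force: 0.0
```

```bash
python3 - <<'E'
from h import *
c=look(); P=cloud(c); a=(P[...,:2]-O)@np.array([ex,ey]).T; V=c['pixels'].max(2)
k=(P[...,2]>.055)&(P[...,2]<.084)&(V<90)&(abs(a[...,0])<.07)&(abs(a[...,1]+.1)<.06)&(c['range_z']>.1)
print('knob',k.sum(),a[k].mean(0) if k.any() else 0, read_state()['ee_pos'])
u=cv2.resize(c['pixels'][130:290,250:450],None,fx=3,fy=3,interpolation=cv2.INTER_CUBIC); cv2.imwrite('pics/s7.png',u[:,:,::-1])
E
```

```text
pipe pts 1164 y range [-0.1162  0.1449]
 y-0.14 top z 0.0377 at x -0.0084  x range [-0.0154 -0.002 ]
 y-0.09 top z 0.0358 at x -0.0023  x range [-0.0168  0.0043]
 y-0.04 top z 0.0358 at x -0.0015  x range [-0.0172  0.006 ]
 y0.01 top z 0.0359 at x -0.0014  x range [-0.0174  0.0054]
 y0.06 top z 0.0358 at x -0.0007  x range [-0.0175  0.0054]
 y0.11 top z 0.0357 at x -0.0023  x range [-0.0177  0.0129]
knob 52 [-0.00127207 -0.07314655] [0.49757049 0.04257522 0.21974925]
```

View pics/s7.png

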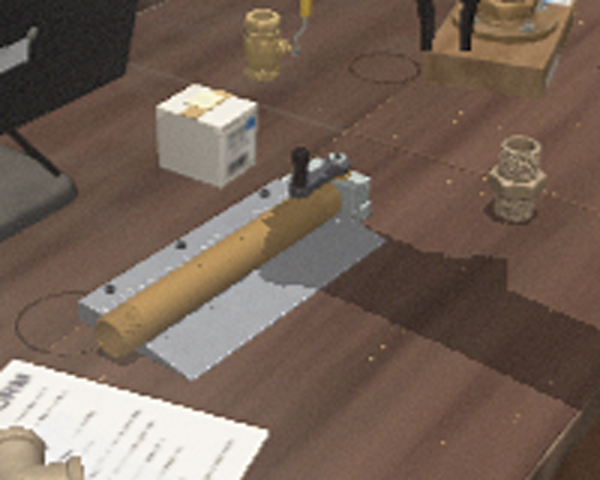

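The picture shows the keeper lying along the pipe's end, with the knob at (300, 172). The pipe is seated against the stop and the robot is clear.

```bash
python3 -c "
from bench import r
print(r.close_job())"
```

```text
the job is handed in; nothing more can be done
None
```

The job is handed in at about 21 s of the 61 s allowed: the pipe lies in the V hard against the stop, the keeper is swung over its end, the robot is clear and the bystanders were not touched; joint 7 hit its limit mid-swing and the tool briefly pressed on the keeper with 47 N at the wrist, and no verdict was returned.

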